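# Load the bench cheese press and wind it down with the star handle

### The arm

A 6-joint arm with a two-finger parallel gripper is mounted at the origin on the work surface. World frame = base frame: x ahead of the robot, y to its left, z up, the work surface at z = 0. Lengths are in m, angles in degrees, forces in N, time in s.
With the tool pointing down it reaches from about 0.275 to 0.85 m from the base axis. Payload 5.2 kg.
Tool frame: the origin (TCP) lies midway between the tips of the shut fingers; the grasp point (between the pads) lies 19 mm behind it (robot.pinch_z is the distance from the TCP to the grasp point, in m); z points along the fingers, y is the direction in which the jaws open and shut (so a half turn about z gives the same grasp; the last joint's range is limited). The gripper opens to 85 mm and grips with 20 to 120 N. Pads are 22 mm wide; open, the fingers measure 114 mm over their backs; the gripper's body (76 mm by 85 mm) begins 54 mm behind the grasp point. The pads swing forward as they close: fully open they stand 13 mm farther back than shut.
Start: joints at [55.932, 14.817, 87.949, -0, 77.235, -11.62], TCP at [0.21, 0.508, 0.231] pointing down, gripper open.
Joint ranges: [-179.93, 179.93], [-52.35, 119.4], [10.71, 147.94], [-69.91, 249.91], [12.55, 155.21], [-178.61, 178.61]. Speed limits (degrees/s): [147.25, 147.25, 180, 180, 180, 180].

### API

Orientations are given as [roll, pitch, yaw] about the fixed x, y, z axes, in that order (R = Rz(yaw) Ry(pitch) Rx(roll)).
In Python, from bench import robot, vision gives the robot as it stands.
- The arm moves only by the tool carry_out, never from a script. Its argument "commands" is a list of rows, each an object with "slide": the shift along the tool's x, y, z in m, a list of three; "spin": the turn about the tool's z in rad. A call has 1 to 10 rows; each row shifts and turns the commanded pose from where the row before left it, along the tool's axes as they then stand; what a row does not reach is not made up. A row lasts 1/12 s, in which the tool goes at most 41.7 mm and 7.16 degrees, less where a joint would pass 70% of its speed; a pose out of reach is approached as far as the arm can. A call with a gripper value outside its range is refused whole. "jaw" is the opening in per cent of the stroke, from 0 (shut) to 100 (fully open), set as the call begins (left out, the last holds). The fingers move at their own pace and stop on an object; "newtons" is the grip in N (left out, the last holds). Time passes only in rows, so rows that do not move let the fingers close. It gives the time, the measured TCP pose, the force and the opening at its end, in the units of the state.
- robot.get_obs(): the state, without advancing time (a new reading comes with each control period).
- vision.camera(name): name is "side" or "top" or "wrist"; returns a dict with "img" (420x560x3 uint8, blue, green, red), "fov_y" (degrees; the focal length in pixels is half the picture's height over the tangent of half this angle, whatever the lens; pixels are square), "cx", "cy" (the principal point, pixels), "k1" (the pictures are not rectified: a ray, as slopes to the right and down, at radius r is drawn at 1 + k1 r^2 times it, then the intrinsics apply), "extrinsics" (4x4, takes a point from camera to world coordinates). Camera axes: x right, y up, looking along -z (the intrinsics and any distortion apply to the point x, -y, -z); pixel columns grow to the right and rows downward; lengths in m; the calibration is good to about 2 mm. A picture is of the moment at which its call begins. There is no depth.
- robot.hand_in(): hands the job in, once; it reports no verdict.
Trained networks look in a picture, given as the dict that the camera call returned (one of the last four; its "shot" number tells which), for a name from the list of things; names that differ only in an ending like _2 or _b are one class to them, and where a whole thing is asked for, a point or a joint stands for the part that bears it (a point fixed in the world has none). Each returns a list of dicts, best first, with "confidence" (0 to 1); they miss things now and then, are a little off and sometimes report something else, mostly with a low value. They report only what shows in the picture. A call takes as long as a camera call.
- vision.find_in(picture, thing): "bbox" ([left, top, width, height] in pixels, round what is visible of it).
- vision.landmark_of(picture, thing): "position" ([column, row] in pixels: a listed point, or the origin of a listed thing).
The state is a dict: "time": time; "joint_pos": joint angles; "qd": joint speeds; "joint_efforts": joint torques, N m; "eef_pos": TCP position; "eef_rot": TCP orientation; "contact_force": force on the tool from outside, world axes, zero at the start; "wrist_torque": the same for the moment, N m; "finger_gap": opening from 0.0 (shut) to 1.0 (fully open).
Only numpy, scipy, OpenCV 4.12 (cv2) and the standard library are available. Lean on these libraries where they do the work, as an engineer would, in place of code of your own. Each camera call takes 0.05 s, during which the arm holds its last target.

### The job

Slide the draining tray with the white cheese mould gently all the way into the press until it meets the back stop. Then wind the star handle clockwise, pushing it round spoke after spoke, until the pressing plate has come down on the blue follower and presses on it with about 10 kg (100 N). Leave it standing under that load: do not over-tighten the press, and do not shift the jars and the tub beside it.

Things in the scene. Friction and masses are not known exactly. Their poses are not given: they have to be found in the camera images.
- press: Stainless bench cheese press, fixed. Base plate 240 x 250 mm, its top 30 mm above the table; two upright posts, 20 mm thick, 100 mm either side of the screw axis along the press's x axis. Origin: on the table under the screw axis, z up. The tray goes in along the press's +y axis, between the posts and two low rails that leave it 3 mm play each side.
- press_seat (a point): Point on top of the base plate on the screw axis, axes as the press. The mould's axis stands over this point when the tray is fully home against the back stop.
- back_stop (a point): Middle of the back stop's inner face: a steel bar 110 mm wide, 26 mm high, across the base plate 65 mm to the press's +y of the screw axis. The tray's far end meets it when home.
- beam_top (a point): Centre of the top of the red head beam (240 mm along the press's x, 44 mm along y, 30 mm thick), 220 mm above the table on the screw axis. The screw passes through it; nuts on it reach 9 mm higher.
- crosshead: Moving crosshead at the lower end of the screw: a guide bar on the posts and, under it on stiff disc springs (80 N per mm), the round steel pressing plate, 84 mm across, 12 mm thick. Origin: centre of the unloaded plate's underside. It goes straight down as the star turns clockwise seen from above, 25 mm a turn (4 mm per radian), does not turn itself, and stays where it is left, under load too.
- star: Star handle on the screw: hub 52 mm across, 30 mm high, four round steel spokes 14 mm thick at right angles in a level plane. Origin: on the screw axis in the plane of the spokes, 150 mm above the plate's underside; 0.29 to 0.30 m above the table at the start, sinking with the plate. Its x, y axes and their opposites run along the spokes, x to the red ball. Clockwise from above tightens.
- star_hub (a point): Same point as the star's origin. Turning the star freely takes about 0.6 N m (6 N pushed at 100 mm from the axis), the same at any angle. Once the plate bears on the follower, each 100 N of plate load adds 0.4 N m (4 N at 100 mm) and comes on over about 0.4 rad. It does not spring back. From the start to first contact it needs 0.35 to 0.95 turns.
- red_ball (a point): Centre of the red ball, 31 mm thick, at the end of one of the four spokes, 124 mm from the screw axis in the plane of the spokes. The other three spokes end in like black balls.
- tray: Loose stainless draining tray, 134 mm wide, 290 mm long, rim 13 mm high, carrying the white drum-shaped mould, 110 mm across; together 0.8 to 1.2 kg. Origin: on its underside under the mould's axis. Its y axis points into the press; it reaches 65 mm to +y and 225 mm to -y. It rests on the press's base plate, at the start 45 to 85 mm short of home.
- mould_rim (a point): Point on the mould's axis level with its rim, 85 mm above the tray's underside, axes as the tray. On the mould lies the round blue follower (pressing lid), 80 mm across, firm: its flat top stands 7 to 15 mm above the rim, depending on how full the mould is, and is not measured.
- tray_handle (a point): Centre of the outer face of the tray's handle: an upright steel plate 100 mm wide, 6 mm thick, across the tray's outer (-y) end, from 4 to 53 mm above the tray's underside. This point is 225 mm to -y of the mould's axis and 30 mm above the tray's underside.
- jar_a: Clear cheese jar with a yellow lid, 90 mm across, 125 mm high, loose; not to be shifted. Origin: centre of its underside.
- jar_b: Clear cheese jar with a yellow lid, 90 mm across, 125 mm high, loose; not to be shifted. Origin: centre of its underside.
- tub: Clear tub with a red lid, 100 mm across, 95 mm high, loose; not to be shifted. Origin: centre of its underside.

How it is judged (in metres and radians):
On the way, in this order (a step that is already met when the one before it is completed fails the run):
1. the tray is fully home against the back stop, the plate still clear of the follower (y of mould_rim in the frame of press_seat above -0.004 m and contact force between crosshead and tray below 2 N), for 0.2 s.
2. the plate bears on the follower with at least 60 N (contact force between crosshead and tray above 60 N), for 0.2 s.
At the end, for the whole second after the job is handed in: The tray is home (mould axis within 4 mm of the fully home position along the press, 7 mm in all), the star handle is at rest and released, and the plate presses on the follower with between 60 and 160 N (y of mould_rim in the frame of press_seat above -0.004 m and horizontal distance between mould_rim and press_seat below 0.007 m and contact force between crosshead and tray between 60 and 160 N and angular speed of star below 0.05 rad/s); the robot touches nothing.
It fails at once if the press is over-tightened: more than 200 N on the mould (contact force between crosshead and tray above 200 N).
It fails at once if the tray is rammed: pushed with more than 45 N (contact force between the fingers and tray above 45 N).
It fails at once if a jar or the tub is shifted by more than 20 mm (distance of any of jar_a, jar_b, tub from where it was at the start of the episode above 0.02 m).
It also fails if it takes over 72 s, if anything falls off the work surface, if the arm or the gripper's body presses on something with over 40 N, if the wrist force passes 120 N, or if a joint passes its speed limit or range.

## Working session

There is one attempt and no reset: what is moved stays moved. The work goes in short steps, Python scripts to look and compute and a tool call to move; the robot and the scene stay as the last step left them, time stands still between calls to the robot, and variables do not carry over. Pictures are saved under pics/ and viewed, and the job is handed in when it is done.

Besides the shell and the picture viewer there is one more tool, called after ">>>" as name(argument=value, ...) on one line, values as JSON. carry_out: Moves the arm, as the interface text tells. Its arguments: {"type":"object","properties":{"commands":{"type":"array"},"jaw":{"type":"number"},"newtons":{"type":"number"}},"required":["commands"]}

```bash
ls; mkdir -p pics; cat > h.py <<'E'
import numpy as np, cv2
from bench import robot, vision
def shot(n,fn=None):
    p=vision.camera(n)
    if fn: cv2.imwrite('pics/'+fn+'.png',p['img'])
    return p
def ray(p,uv):
    h=p['img'].shape[0]; f=h/2/np.tan(np.radians(p['fov_y'])/2)
    K=np.array([[f,0,p['cx']],[0,f,p['cy']],[0,0,1.]])
    s=cv2.undistortPoints(np.array([[uv]],float),K,np.array([p['k1'],0,0,0.]))[0,0]
    E=np.array(p['extrinsics']); d=E[:3,:3]@np.array([s[0],-s[1],-1]); return E[:3,3],d/np.linalg.norm(d)
def atz(p,uv,z):
    o,d=ray(p,uv); return o+d*(z-o[2])/d[2]
def tri(obs):
    A=0;b=0
    for p,uv in obs:
        o,d=ray(p,uv); M=np.eye(3)-np.outer(d,d); A=A+M; b=b+M@o
    X=np.linalg.solve(A,b)
    return X,[np.linalg.norm((np.eye(3)-np.outer(d,d))@(X-o)) for o,d in [ray(p,u) for p,u in obs]]
def proj(p,X):
    h=p['img'].shape[0]; f=h/2/np.tan(np.radians(p['fov_y'])/2)
    E=np.array(p['extrinsics']); c=E[:3,:3].T@(np.array(X)-E[:3,3]); s=np.array([c[0],-c[1]])/-c[2]
    s=s*(1+p['k1']*(s@s)); return s*f+[p['cx'],p['cy']]
E
python3 - <<'E'
from h import *
o=robot.get_obs(); print(o)
P={n:shot(n,n+'0') for n in ('side','top','wrist')}
for n in P: print(n,P[n]['fov_y'],np.round(P[n]['extrinsics'],3).tolist())
for t in ['press_seat','back_stop','beam_top','crosshead','star','star_hub','red_ball','tray','mould_rim','tray_handle','jar_a','tub']:
    L={}
    for n in ('side','top'):
        r=vision.landmark_of(P[n],t); L[n]=r
        print(t,n,[(np.round(x['position'],1).tolist(),round(x['confidence'],2)) for x in r[:3]])
    if L['side'] and L['top'] and t!='jar_a':
        X,e=tri([(P[n],L[n][0]['position']) for n in L]); print('   ',X.round(4),np.round(e,4))
E
```

```text
pics
{'time': 0.0, 'joint_pos': array([ 5.59330369e+01,  1.48625552e+01,  8.80115371e+01,  3.53140389e-04,
        7.72351233e+01, -1.16199667e+01]), 'qd': array([-0.06686758, -0.02330629,  0.03816132, -0.08764532, -0.03296668,
        0.05029851]), 'joint_efforts': array([ 1.64395274e-04, -4.46027720e+01, -2.90575182e+01, -3.08617391e-04,
        1.18888557e-02,  5.73844119e-06]), 'eef_pos': array([0.20968086, 0.50788623, 0.23044052]), 'eef_rot': array([-1.79893092e+02, -2.23353270e-02,  1.57552904e+02]), 'contact_force': array([ 0.42448026, -0.20704721,  0.31076631]), 'wrist_torque': array([0.02797356, 0.01131247, 0.01285867]), 'finger_gap': 0.994473701717431}
side 52.962048965869066 [[0.673, 0.439, -0.595, -0.0], [-0.74, 0.379, -0.556, -0.497], [-0.018, 0.814, 0.58, 0.713], [0.0, 0.0, 0.0, 1.0]]
top 47.17255055052417 [[0.13, 0.97, -0.206, 0.37], [-0.992, 0.126, -0.03, 0.005], [-0.003, 0.209, 0.978, 1.132], [0.0, 0.0, 0.0, 1.0]]
wrist 68.82734695928501 [[0.382, -0.879, -0.287, 0.136], [0.924, 0.362, 0.12, 0.539], [-0.002, -0.311, 0.95, 0.373], [0.0, 0.0, 0.0, 1.0]]
press_seat side 
[... 693 characters left out ...]
4.0], 0.66), ([328.8, 237.8], 0.55)]
    [ 0.693  -0.0636  0.2923] [0.0004 0.0004]
tray side [([310.9, 272.6], 0.81)]
tray top [([328.0, 236.0], 0.8)]
    [ 0.5643 -0.0795  0.0341] [0.0004 0.0004]
mould_rim side [([306.6, 243.2], 0.62)]
mould_rim top [([333.5, 230.5], 0.88)]
    [ 0.556  -0.0781  0.1285] [0.0067 0.0067]
tray_handle side [([383.6, 331.2], 0.88)]
tray_handle top [([421.6, 271.0], 0.76)]
    [ 0.5101 -0.298   0.0543] [0.002 0.002]
jar_a side [([232.6, 199.2], 0.68), ([160.1, 233.6], 0.6)]
jar_a top [([144.5, 271.4], 0.91), ([169.3, 172.0], 0.56)]
tub side [([190.2, 214.3], 0.61)]
tub top [([149.8, 227.3], 0.94), ([304.7, 202.2], 0.42)]
    [0.5371 0.3384 0.0138] [0.0038 0.0038]
```

View pics/side0.png

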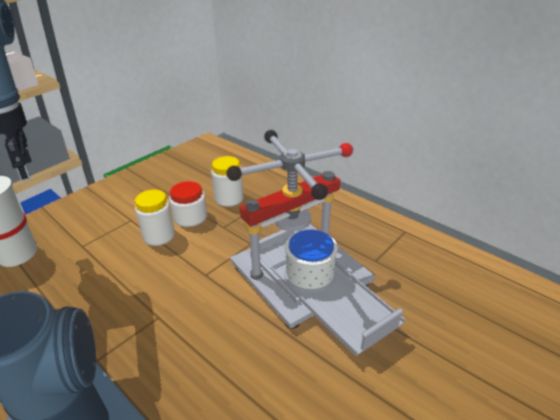

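View pics/top0.png

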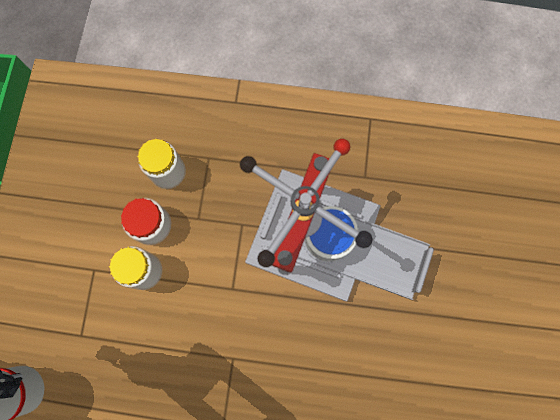

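The scene matches the description: press near (0.573, -0.008), tray coming out towards -y, and the jars and tub well to the left. Next I'll fit a joint pose to these points.

```bash
cat > fit.py <<'E'
from h import *
from scipy.optimize import least_squares
P={n:shot(n) for n in ('side','top')}
T=['back_stop','beam_top','crosshead','star','star_hub','red_ball','tray','mould_rim','tray_handle']
D=[]
for t in T:
    for n in P:
        for r in vision.landmark_of(P[n],t)[:2]:
            if r['confidence']>.5: D.append((t,n,np.array(r['position'])))
def model(v,t):
    x,y,a,d,sa,zs=v; ex=np.array([np.cos(a),np.sin(a)]); ey=np.array([-ex[1],ex[0]]); c=np.array([x,y])
    m={'back_stop':(c+.065*ey,.043),'beam_top':(c,.22),'crosshead':(c,zs-.15),'star':(c,zs),'star_hub':(c,zs),
       'red_ball':(c+.124*np.array([np.cos(sa),np.sin(sa)]),zs),'tray':(c-d*ey,.03),'mould_rim':(c-d*ey,.115),'tray_handle':(c-(d+.225)*ey,.06)}[t]
    return [*m[0],m[1]]
f=lambda v:np.concatenate([proj(P[n],model(v,t))-uv for t,n,uv in D])
s=least_squares(f,[.573,-.008,-.25,.07,-.44,.295],loss='soft_l1',f_scale=2,x_scale=[.01,.01,.1,.01,.1,.01])
print('x y yaw d staryaw zs',s.x[:2].round(4),np.degrees(s.x[2]).round(2),s.x[3].round(4),np.degrees(s.x[4]).round(2),s.x[5].round(4))
for (t,n,uv),r in zip(D,f(s.x).reshape(-1,2)): print(t,n,r.round(1))
print('handle',np.round(model(s.x,'tray_handle'),4))
E
python3 fit.py
```

```text
x y yaw d staryaw zs [ 0.5778 -0.013 ] -13.17 0.0677 -23.19 0.2959
back_stop side [-2.  1.]
back_stop top [-0.9 -3.4]
beam_top side [ 3.9 -3. ]
beam_top top [ 1.1 -2.3]
crosshead side [-0.2  1.3]
crosshead top [-3.1  0.5]
crosshead top [-0.7  8.3]
star side [ 3.8 -0. ]
star top [1.3 0.2]
star_hub side [ 1.5 -0.4]
star_hub top [-1.9  0.6]
red_ball side [-2.2 -1.7]
red_ball top [ 1.9 -0.1]
tray side [-1.4 -1.3]
tray top [-2.1  0.4]
mould_rim side [1.7 1.5]
mould_rim top [-2.7  1.3]
tray_handle side [0.5 0.4]
tray_handle top [120.1  69. ]
tray_handle top [-0.5 -4.8]
handle [ 0.5112 -0.298   0.06  ]
```

>>> carry_out(commands=[{"slide": [-0.025, -0.03, 0], "spin": 0}, {"slide": [-0.025, -0.03, 0], "spin": 0}, {"slide": [-0.025, -0.03, 0], "spin": 0}, {"slide": [-0.025, -0.03, 0], "spin": 0}, {"slide": [-0.025, -0.03, 0], "spin": 0}, {"slide": [-0.025, -0.03, 0], "spin": 0}, {"slide": [-0.025, -0.03, 0], "spin": 0}, {"slide": [-0.025, -0.03, 0], "spin": 0}, {"slide": [-0.025, -0.03, 0], "spin": 0}, {"slide": [-0.025, -0.03, 0], "spin": 0}], jaw=0, newtons=40)

```text
time: 3.18
eef_pos: [0.3266, 0.1339, 0.2317]
eef_rot: [180.0, 0.1, 157.6]
contact_force: [0.6, -0.7, 0.9]
finger_gap: 0.002
```

>>> carry_out(commands=[{"slide": [-0.014, -0.033, 0], "spin": 0}, {"slide": [-0.014, -0.033, 0], "spin": 0}, {"slide": [-0.014, -0.033, 0], "spin": 0}, {"slide": [-0.014, -0.033, 0], "spin": 0}, {"slide": [-0.014, -0.033, 0], "spin": 0}, {"slide": [-0.014, -0.033, 0], "spin": 0}, {"slide": [-0.014, -0.033, 0], "spin": 0}, {"slide": [-0.014, -0.033, 0], "spin": 0}, {"slide": [-0.014, -0.033, 0], "spin": 0}, {"slide": [-0.014, -0.033, 0], "spin": 0}])

```text
time: 4.02
eef_pos: [0.3294, -0.2248, 0.2316]
eef_rot: [-180.0, 0.1, 157.5]
contact_force: [-0.2, 1.1, 0.4]
finger_gap: -0.002
```

>>> carry_out(commands=[{"slide": [0, 0, 0], "spin": 0.12}, {"slide": [0, 0, 0], "spin": 0.12}, {"slide": [0, 0, 0], "spin": 0.12}, {"slide": [0, 0, 0], "spin": 0.12}, {"slide": [0, 0, 0], "spin": 0.12}, {"slide": [0, 0, 0], "spin": 0.12}, {"slide": [0, 0, 0], "spin": 0.12}, {"slide": [0, 0, 0], "spin": 0.12}, {"slide": [0, 0, 0], "spin": 0.12}, {"slide": [0, 0, 0], "spin": 0.12}])

```text
time: 4.85
eef_pos: [0.3299, -0.2229, 0.2314]
eef_rot: [180.0, 0.0, 88.5]
contact_force: [0.5, -0.6, 0.1]
finger_gap: 0.003
```

>>> carry_out(commands=[{"slide": [0, 0, 0], "spin": 0.1}, {"slide": [0, 0, 0], "spin": 0.105}, {"slide": [-0.015, 0.0323, 0], "spin": 0}, {"slide": [-0.015, 0.0323, 0], "spin": 0}, {"slide": [-0.015, 0.0323, 0], "spin": 0}, {"slide": [-0.015, 0.0323, 0], "spin": 0}, {"slide": [-0.015, 0.0323, 0], "spin": 0}, {"slide": [-0.015, 0.0323, 0], "spin": 0}, {"slide": [0, 0, 0.04], "spin": 0}, {"slide": [0, 0, 0.04], "spin": 0}])

```text
time: 5.68
eef_pos: [0.5022, -0.3575, 0.1529]
eef_rot: [179.6, 0.3, 77.1]
contact_force: [-0.2, -0.3, -1.9]
finger_gap: -0.002
```

>>> carry_out(commands=[{"slide": [0, 0, 0.04], "spin": 0}, {"slide": [0, 0, 0.035], "spin": 0}, {"slide": [0, 0, 0.015], "spin": 0}, {"slide": [0, 0, 0], "spin": 0}])

```text
time: 6.02
eef_pos: [0.496, -0.3515, 0.0563]
eef_rot: [-179.5, -0.3, 77.0]
contact_force: [-0.3, 0.5, -0.6]
finger_gap: 0.0
```

```bash
python3 -c "
from h import *
shot('side','s1');shot('top','t1')
print(robot.get_obs()['contact_force'],robot.get_obs()['eef_pos'])"; python3 -c "
import cv2,numpy as np
a=cv2.imread('pics/s1.png')[180:380,240:460];b=cv2.imread('pics/t1.png')[140:340,240:460]
cv2.imwrite('pics/c1.png',cv2.resize(np.hstack([a,b]),(800,364)))"
```

```text
[ 0.13249397 -0.16027727  1.14784917] [ 0.49866279 -0.35407397  0.06129889]
```

View pics/c1.png

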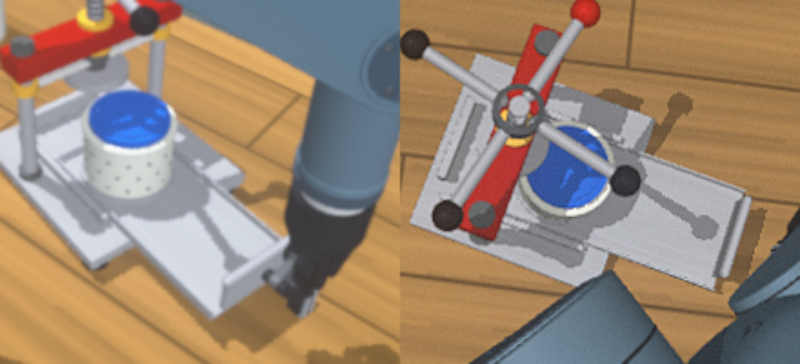

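The picture shows the shut fingers just outside the handle and centred on it, at side-view crop (300, 280). I'll approach and push gently.

>>> carry_out(commands=[{"slide": [0.008, 0, 0], "spin": 0}, {"slide": [0.008, 0, 0], "spin": 0}, {"slide": [0.008, 0, 0], "spin": 0}, {"slide": [0.006, 0, 0], "spin": 0}, {"slide": [0.004, 0, 0], "spin": 0}, {"slide": [0.003, 0, 0], "spin": 0}, {"slide": [0.003, 0, 0], "spin": 0}, {"slide": [0.003, 0, 0], "spin": 0}, {"slide": [0.003, 0, 0], "spin": 0}, {"slide": [0.003, 0, 0], "spin": 0}])

```text
time: 6.95
eef_pos: [0.5096, -0.307, 0.0613]
eef_rot: [180.0, 0.1, 77.1]
contact_force: [-2.0, -5.0, -2.1]
finger_gap: 0.002
```

>>> carry_out(commands=[{"slide": [0.003, 0, 0], "spin": 0}, {"slide": [0.003, 0, 0], "spin": 0}, {"slide": [0.003, 0, 0], "spin": 0}, {"slide": [0.003, 0, 0], "spin": 0}, {"slide": [0.003, 0, 0], "spin": 0}, {"slide": [0.003, 0, 0], "spin": 0}])

```text
time: 7.45
eef_pos: [0.5136, -0.2902, 0.0613]
eef_rot: [180.0, 0.1, 77.0]
contact_force: [-0.8, -5.0, -1.5]
finger_gap: -0.004
```

>>> carry_out(commands=[{"slide": [0.003, 0, 0], "spin": 0}, {"slide": [0.003, 0, 0], "spin": 0}, {"slide": [0.003, 0, 0], "spin": 0}, {"slide": [0.003, 0, 0], "spin": 0}, {"slide": [0.003, 0, 0], "spin": 0}, {"slide": [0.003, 0, 0], "spin": 0}, {"slide": [0.003, 0, 0], "spin": 0}, {"slide": [0.003, 0, 0], "spin": 0}, {"slide": [0.003, 0, 0], "spin": 0}, {"slide": [0.003, 0, 0], "spin": 0}])

```text
time: 8.28
eef_pos: [0.5203, -0.2609, 0.0613]
eef_rot: [180.0, 0.1, 77.0]
contact_force: [-2.1, -5.2, -1.5]
finger_gap: 0.002
```

```bash
python3 fit.py
```

```text
x y yaw d staryaw zs [ 0.577  -0.0102] -13.69 0.0205 -24.32 0.2985
back_stop side [-2.8  0.2]
back_stop top [ 1.3 -3.4]
beam_top side [1.5 0.4]
beam_top top [-3.8  0.1]
crosshead side [-0.3  1.7]
crosshead top [-1.7 -0. ]
star side [ 2.9 -0.6]
star top [0.3 0.2]
star_hub side [ 1.6 -0.2]
star_hub top [-0.   0.1]
red_ball top [ 0.3 -0.6]
tray side [-1.2 -3. ]
tray top [-2.4  1.2]
mould_rim side [2.7 0.2]
mould_rim top [-2.4  2.7]
mould_rim top [35.8  4.1]
tray_handle side [ 0.7 -0.6]
tray_handle top [-0.5  0.2]
handle [ 0.5189 -0.2488  0.06  ]
```

>>> carry_out(commands=[{"slide": [0.002, 0, 0], "spin": 0}, {"slide": [0.002, 0, 0], "spin": 0}, {"slide": [0.002, 0, 0], "spin": 0}, {"slide": [0.002, 0, 0], "spin": 0}, {"slide": [0.002, 0, 0], "spin": 0}, {"slide": [0.002, 0, 0], "spin": 0}])

```text
time: 9.78
eef_pos: [0.5229, -0.2483, 0.0613]
eef_rot: [180.0, 0.0, 77.0]
contact_force: [-1.4, -7.0, -2.2]
finger_gap: -0.002
```

>>> carry_out(commands=[{"slide": [0.001, 0, 0], "spin": 0}, {"slide": [0.001, 0, 0], "spin": 0}, {"slide": [0.001, 0, 0], "spin": 0}])

```text
time: 10.03
eef_pos: [0.5236, -0.2454, 0.0613]
eef_rot: [180.0, 0.0, 77.0]
contact_force: [-0.2, -5.2, -1.8]
finger_gap: 0.001
```

>>> carry_out(commands=[{"slide": [0.001, 0, 0], "spin": 0}, {"slide": [0.001, 0, 0], "spin": 0}])

```text
time: 10.2
eef_pos: [0.524, -0.2434, 0.0613]
eef_rot: [-180.0, 0.0, 77.0]
contact_force: [-1.1, -5.9, -1.5]
finger_gap: -0.003
```

>>> carry_out(commands=[{"slide": [0.001, 0, 0], "spin": 0}, {"slide": [0.001, 0, 0], "spin": 0}])

```text
time: 10.37
eef_pos: [0.5244, -0.2415, 0.0613]
eef_rot: [-180.0, 0.0, 77.0]
contact_force: [-1.6, -4.7, -1.5]
finger_gap: 0.002
```

>>> carry_out(commands=[{"slide": [0.001, 0, 0], "spin": 0}])

```text
time: 10.45
eef_pos: [0.5247, -0.2405, 0.0613]
eef_rot: [180.0, 0.0, 77.0]
contact_force: [-1.1, -5.5, -1.4]
finger_gap: -0.003
```

>>> carry_out(commands=[{"slide": [0.001, 0, 0], "spin": 0}])

```text
time: 10.53
eef_pos: [0.5247, -0.2404, 0.0614]
eef_rot: [-180.0, 0.1, 77.1]
contact_force: [-3.8, -11.1, -1.5]
finger_gap: 0.002
```

>>> carry_out(commands=[{"slide": [0.001, 0, 0], "spin": 0}])

```text
time: 10.62
eef_pos: [0.5248, -0.2403, 0.0616]
eef_rot: [180.0, 0.2, 77.1]
contact_force: [-4.8, -14.6, -0.6]
finger_gap: 0.003
```

The tray is home: the TCP has stopped and the force has risen from 5.5 to 15 N. I'll hold briefly, back off and lift.

>>> carry_out(commands=[{"slide": [0, 0, 0], "spin": 0}, {"slide": [0, 0, 0], "spin": 0}, {"slide": [0, 0, 0], "spin": 0}, {"slide": [-0.005, 0, 0], "spin": 0}, {"slide": [-0.015, 0, 0], "spin": 0}, {"slide": [-0.03, 0, 0], "spin": 0}, {"slide": [-0.03, 0, 0], "spin": 0}, {"slide": [0, 0, -0.035], "spin": 0}, {"slide": [0, 0, -0.04], "spin": 0}, {"slide": [0, 0, -0.04], "spin": 0}])

```text
time: 11.45
eef_pos: [0.5061, -0.3162, 0.1763]
eef_rot: [-179.8, -0.2, 77.0]
contact_force: [1.1, -0.7, 0.2]
finger_gap: -0.002
```

>>> carry_out(commands=[{"slide": [0, 0, -0.04], "spin": 0}, {"slide": [0, 0, -0.04], "spin": 0}, {"slide": [0, 0, -0.04], "spin": 0}, {"slide": [0, 0, -0.04], "spin": 0}, {"slide": [0, 0, 0], "spin": 0}])

```text
time: 11.87
eef_pos: [0.5093, -0.3179, 0.3461]
eef_rot: [179.2, 0.4, 77.1]
contact_force: [1.5, -0.2, 0.9]
finger_gap: -0.003
```

```bash
python3 fit.py; python3 -c "
from h import *
a=shot('side')['img'][140:360,200:440];b=shot('top')['img'][120:340,220:460]
cv2.imwrite('pics/c2.png',cv2.resize(np.hstack([a,b]),(800,366)))
o=robot.get_obs();print(o['time'],o['eef_pos'],o['joint_pos'],o['contact_force'])"
```

```text
x y yaw d staryaw zs [ 0.5749 -0.0114] -13.29 -0.0034 -26.04 0.2924
back_stop side [-2.6  3.1]
back_stop top [ 0.2 -0.7]
back_stop top [128.1 -54.9]
beam_top side [ 2.7 -1. ]
beam_top top [-0.5  1.2]
crosshead side [-1.2  0.5]
crosshead top [-2.6 -1.7]
star side [  -0.2 -105.4]
star top [-0.2  0.1]
star_hub side [0.9 0.2]
star_hub top [1.9 1.4]
red_ball side [-3.2  0.7]
red_ball top [-0.2  1.6]
tray side [ 1.4 -1. ]
tray top [-0.1  1.5]
mould_rim side [2.2 1.5]
tray_handle side [-0.8 -0.2]
tray_handle top [-0.9 -1.6]
handle [ 0.5239 -0.227   0.06  ]
12.9667 [ 0.50733486 -0.3159743   0.3363555 ] [-4.25991749e+01  1.73255738e+01  7.01386248e+01  1.06191118e-03
  9.25303904e+01 -2.96511852e+01] [ 1.0129059  -0.17078791  1.05483782]
```

View pics/c2.png

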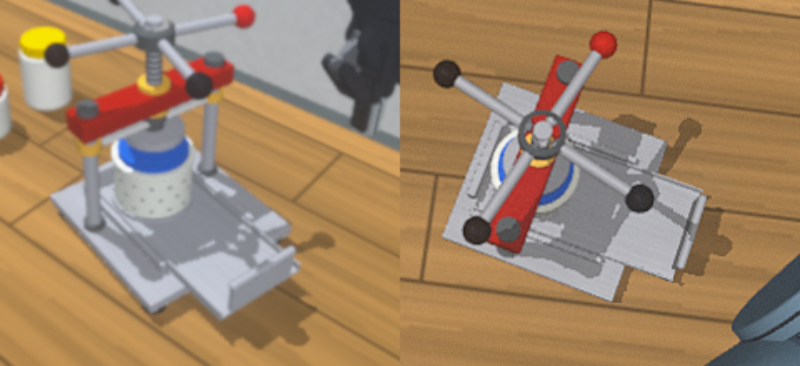

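>>> carry_out(commands=[{"slide": [0, 0, 0], "spin": -0.118}, {"slide": [0, 0, 0], "spin": -0.118}, {"slide": [0, 0, 0], "spin": -0.118}, {"slide": [0, 0, 0], "spin": -0.118}, {"slide": [0, 0, 0], "spin": -0.118}, {"slide": [0, 0, 0], "spin": -0.118}, {"slide": [0, 0, 0], "spin": -0.118}, {"slide": [0, 0, 0], "spin": -0.118}, {"slide": [0, 0, 0], "spin": -0.118}, {"slide": [0, 0, 0], "spin": -0.118}])

```text
time: 13.8
eef_pos: [0.5073, -0.316, 0.3363]
eef_rot: [-180.0, 0.0, 145.0]
contact_force: [-0.1, -0.0, 0.0]
finger_gap: -0.004
```

>>> carry_out(commands=[{"slide": [0, 0, 0], "spin": -0.118}, {"slide": [0, 0, 0], "spin": -0.118}, {"slide": [0, 0, 0], "spin": -0.118}, {"slide": [0, 0, 0], "spin": -0.118}, {"slide": [0, 0, 0], "spin": -0.118}, {"slide": [0, 0, 0], "spin": -0.118}, {"slide": [0, 0, 0], "spin": 0}])

```text
time: 14.38
eef_pos: [0.5073, -0.316, 0.3364]
eef_rot: [-180.0, 0.0, -174.5]
contact_force: [-0.5, -0.0, -0.2]
finger_gap: 0.001
```

>>> carry_out(commands=[{"slide": [-0.0159, 0.0355, 0], "spin": 0}, {"slide": [-0.0159, 0.0355, 0], "spin": 0}, {"slide": [-0.0159, 0.0355, 0], "spin": 0}, {"slide": [-0.0159, 0.0355, 0], "spin": 0}, {"slide": [-0.0159, 0.0355, 0], "spin": 0}, {"slide": [-0.0159, 0.0355, 0], "spin": 0}, {"slide": [0, 0, 0], "spin": 0}, {"slide": [0, 0, 0], "spin": 0}])

```text
time: 15.05
eef_pos: [0.5834, -0.0928, 0.3364]
eef_rot: [-180.0, 0.0, -174.7]
contact_force: [-0.1, -1.1, 0.5]
finger_gap: -0.001
```

```bash
python3 -c "
from h import *
shot('wrist','w2')
a=shot('side')['img'][100:320,200:440];b=shot('top')['img'][120:340,220:460]
cv2.imwrite('pics/c3.png',cv2.resize(np.hstack([a,b]),(800,366)))
o=robot.get_obs();print(o['time'],o['eef_pos'],o['eef_rot'],o['joint_pos'],o['contact_force'])"
```

```text
15.2 [ 0.58272624 -0.09610381  0.33625353] [-1.79971229e+02 -1.63673038e-02 -1.74911601e+02] [-2.01579647e+01  1.65514662e+01  7.12079630e+01 -3.30294137e-02
  9.22431030e+01 -1.15247660e+02] [ 0.5586633  -0.33202495 -1.02614823]
```

View pics/c3.png

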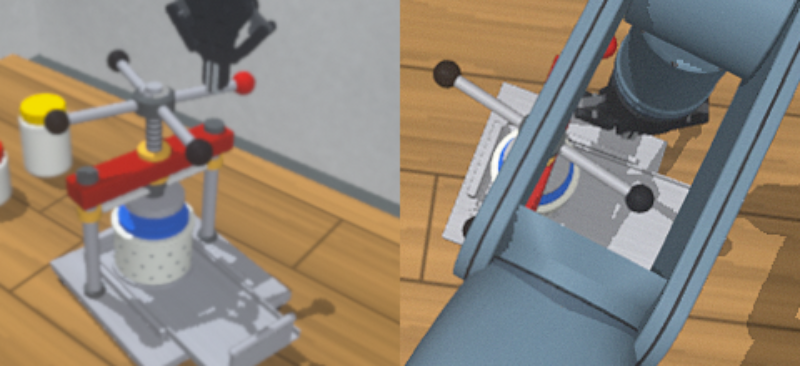

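View pics/w2.png

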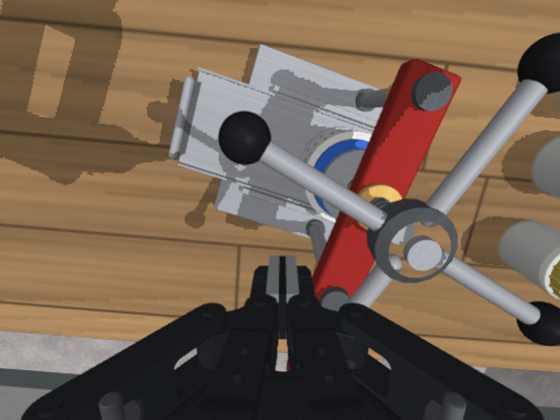

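>>> carry_out(commands=[{"slide": [0, 0, 0.034], "spin": 0}, {"slide": [0, 0, 0.034], "spin": 0}, {"slide": [0, 0, 0], "spin": 0}, {"slide": [0, 0, 0], "spin": 0}])

```text
time: 15.53
eef_pos: [0.5815, -0.0963, 0.2669]
eef_rot: [179.9, -0.3, -174.9]
contact_force: [0.3, -1.0, 0.5]
finger_gap: -0.0
```

>>> carry_out(commands=[{"slide": [0.0085, 0.0004, 0], "spin": 0.1}, {"slide": [0.0085, 0.0004, 0], "spin": 0.1}])

```text
time: 15.7
eef_pos: [0.567, -0.0966, 0.2709]
eef_rot: [-179.9, 0.2, 173.4]
contact_force: [0.6, -0.0, 0.2]
finger_gap: -0.0
```

>>> carry_out(commands=[{"slide": [0.0085, 0.0004, 0], "spin": 0.1}, {"slide": [0.0085, 0.0004, 0], "spin": 0.1}])

```text
time: 15.87
eef_pos: [0.5513, -0.0937, 0.2716]
eef_rot: [-180.0, 0.4, 161.9]
contact_force: [7.6, -3.4, -5.2]
finger_gap: -0.001
```

>>> carry_out(commands=[{"slide": [0.0085, 0.0004, 0.0003], "spin": 0.1}, {"slide": [0.0085, 0.0004, 0.0003], "spin": 0.1}])

```text
time: 16.03
eef_pos: [0.5362, -0.0877, 0.2708]
eef_rot: [180.0, 0.5, 150.4]
contact_force: [5.7, -4.4, -4.4]
finger_gap: -0.001
```

>>> carry_out(commands=[{"slide": [0.0085, 0.0004, 0.0004], "spin": 0.1}, {"slide": [0.0085, 0.0004, 0.0004], "spin": 0.1}, {"slide": [0.0085, 0.0004, 0.0004], "spin": 0.1}, {"slide": [0.0085, 0.0004, 0.0004], "spin": 0.1}, {"slide": [0.0085, 0.0004, 0.0004], "spin": 0.1}, {"slide": [0.0085, 0.0004, 0.0004], "spin": 0.1}, {"slide": [0.0085, 0.0004, 0.0004], "spin": 0.1}, {"slide": [0.0085, 0.0004, 0.0004], "spin": 0.1}, {"slide": [0.0085, 0.0004, 0.0004], "spin": 0.1}, {"slide": [0.0085, 0.0004, 0.0004], "spin": 0.1}])

```text
time: 16.87
eef_pos: [0.4895, -0.0188, 0.2665]
eef_rot: [180.0, 0.3, 93.1]
contact_force: [-6.4, -7.3, 1.7]
finger_gap: -0.004
```

```bash
cat > tq.py <<'E'
from h import *
o=robot.get_obs(); c=np.array([.576,-.011]); r=o['eef_pos'][:2]-c; F=o['contact_force']
R=np.linalg.norm(r); th=np.degrees(np.arctan2(r[1],r[0])); t=np.array([-r[1],r[0]])/R
print('t',o['time'],'R',R.round(4),'th',th.round(1),'z',o['eef_pos'][2].round(4),'Ft',(F[:2]@t).round(2),'Fr',(F[:2]@r/R).round(2),'Fz',F[2].round(1),'T',(R*(F[:2]@t)).round(3),'q1',o['joint_pos'][0].round(1),'q6',o['joint_pos'][5].round(1))
E
python3 tq.py; python3 -c "
from h import *
a=shot('side')['img'][100:320,200:440];b=shot('top')['img'][120:340,220:460]
cv2.imwrite('pics/c4.png',cv2.resize(np.hstack([a,b]),(800,366)))"
```

```text
t 16.8667 R 0.0869 th -174.8 z 0.2665 Ft 6.73 Fr 7.03 Fz 1.7 T 0.585 q1 -15.1 q6 -18.1
```

View pics/c4.png

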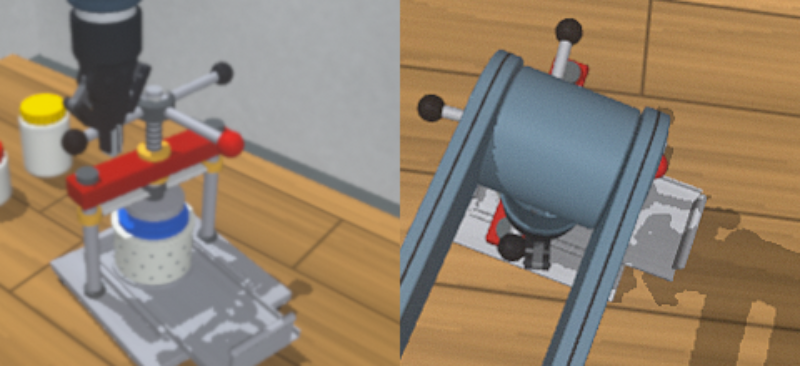

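>>> carry_out(commands=[{"slide": [0.0085, 0.0004, 0.0004], "spin": 0.1}, {"slide": [0.0085, 0.0004, 0.0004], "spin": 0.1}, {"slide": [0.0085, 0.0004, 0.0004], "spin": 0.1}, {"slide": [0.0085, 0.0004, 0.0004], "spin": 0.1}, {"slide": [0.0085, 0.0004, 0.0004], "spin": 0.1}, {"slide": [0.0085, 0.0004, 0.0004], "spin": 0.1}, {"slide": [0.0085, 0.0004, 0.0004], "spin": 0.1}, {"slide": [0.0085, 0.0004, 0.0004], "spin": 0.1}])

```text
time: 17.63
eef_pos: [0.5109, 0.0461, 0.2628]
eef_rot: [-180.0, 0.1, 47.5]
contact_force: [-8.9, -1.1, 3.4]
finger_gap: -0.001
```

```bash
python3 tq.py; python3 -c "
from h import *
p=shot('side');w=shot('wrist','w5')
a=p['img'][100:320,200:440];b=shot('top')['img'][120:340,220:460]
cv2.imwrite('pics/c5.png',cv2.resize(np.hstack([a,b]),(800,366)))
c=p['img'][190:290,250:350];cv2.imwrite('pics/c5b.png',cv2.resize(c,(600,600),interpolation=2))"
```

```text
t 17.6333 R 0.0866 th 138.8 z 0.2628 Ft 6.72 Fr 5.98 Fz 3.4 T 0.582 q1 -7.3 q6 35.3
```

View pics/c5.png

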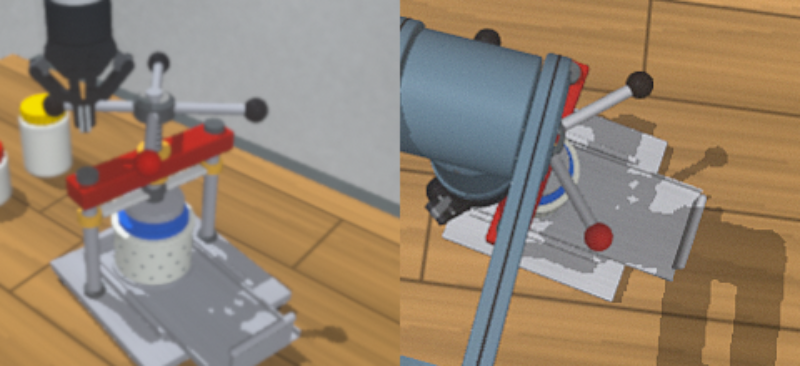

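View pics/c5b.png

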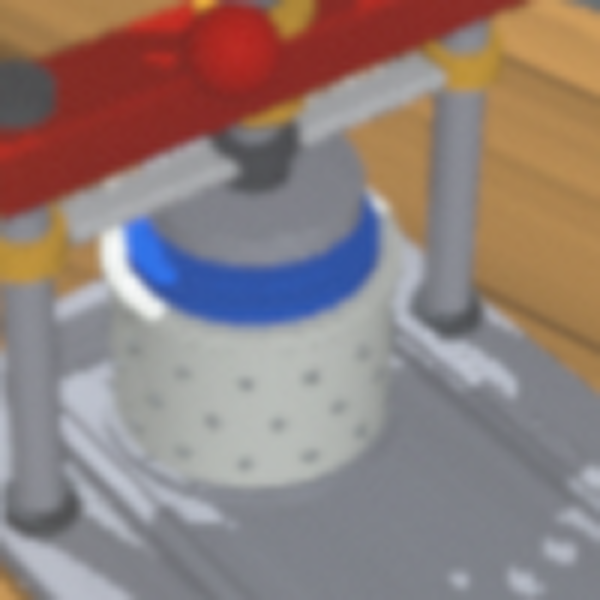

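>>> carry_out(commands=[{"slide": [0.0085, 0.0004, 0.0004], "spin": 0.1}, {"slide": [0.0085, 0.0004, 0.0004], "spin": 0.1}, {"slide": [0.0085, 0.0004, 0.0004], "spin": 0.1}])

```text
time: 18.03
eef_pos: [0.5308, 0.062, 0.2609]
eef_rot: [180.0, 0.1, 30.4]
contact_force: [-7.9, -1.1, 3.4]
finger_gap: 0.003
```

```bash
python3 tq.py
```

```text
t 18.0333 R 0.0858 th 121.7 z 0.2609 Ft 7.33 Fr 3.25 Fz 3.4 T 0.629 q1 -5.3 q6 54.4
```

>>> carry_out(commands=[{"slide": [0.0085, 0.0004, 0.0004], "spin": 0.1}, {"slide": [0.0085, 0.0004, 0.0004], "spin": 0.1}])

```text
time: 18.2
eef_pos: [0.5463, 0.0697, 0.2601]
eef_rot: [-180.0, 0.0, 18.9]
contact_force: [-8.0, 0.5, 3.7]
finger_gap: -0.001
```

```bash
python3 tq.py
```

```text
t 18.2 R 0.086 th 110.2 z 0.2601 Ft 7.36 Fr 3.3 Fz 3.7 T 0.632 q1 -4.3 q6 66.7
```

>>> carry_out(commands=[{"slide": [0.0085, 0.0004, 0.0004], "spin": 0.1}, {"slide": [0.0085, 0.0004, 0.0004], "spin": 0.1}])

```text
time: 18.37
eef_pos: [0.5629, 0.0741, 0.2593]
eef_rot: [-179.9, 0.0, 7.5]
contact_force: [-6.9, 2.1, 3.4]
finger_gap: 0.001
```

```bash
python3 tq.py
```

```text
t 18.3667 R 0.0861 th 98.8 z 0.2593 Ft 6.54 Fr 3.16 Fz 3.4 T 0.563 q1 -3.8 q6 78.7
```

>>> carry_out(commands=[{"slide": [0.0085, 0.0004, 0.0004], "spin": 0.1}, {"slide": [0.0085, 0.0004, 0.0004], "spin": 0.1}])

```text
time: 18.53
eef_pos: [0.58, 0.0751, 0.2585]
eef_rot: [-179.9, 0.0, -3.9]
contact_force: [-6.8, 3.6, 3.5]
finger_gap: -0.001
```

```bash
python3 tq.py; python3 -c "
from h import *
p=shot('side')
c=p['img'][190:290,250:350];cv2.imwrite('pics/c6b.png',cv2.resize(c,(600,600),interpolation=2))"
```

```text
t 18.5333 R 0.0862 th 87.3 z 0.2585 Ft 6.99 Fr 3.28 Fz 3.5 T 0.602 q1 -3.6 q6 90.3
```

View pics/c6b.png

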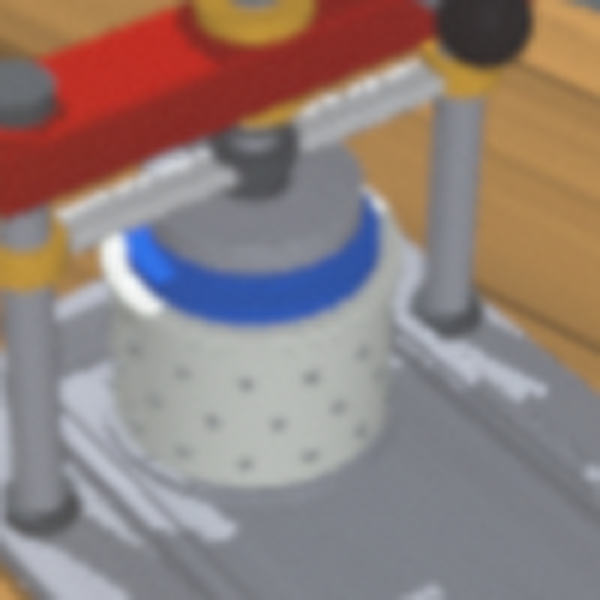

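>>> carry_out(commands=[{"slide": [0.0085, 0.0004, 0.0004], "spin": 0.1}, {"slide": [0.0085, 0.0004, 0.0004], "spin": 0.1}])

```text
time: 18.75
eef_pos: [0.5965, 0.0725, 0.2575]
eef_rot: [-179.9, 0.1, -15.3]
contact_force: [-6.9, 3.9, 2.9]
finger_gap: -0.001
```

```bash
python3 tq.py
```

```text
t 18.75 R 0.086 th 76.2 z 0.2575 Ft 7.59 Fr 2.12 Fz 2.9 T 0.653 q1 -3.8 q6 101.5
```

>>> carry_out(commands=[{"slide": [0.0085, 0.0004, 0.0004], "spin": 0.1}, {"slide": [0.0085, 0.0004, 0.0004], "spin": 0.1}])

```text
time: 18.92
eef_pos: [0.6128, 0.0667, 0.2566]
eef_rot: [-179.9, 0.1, -26.8]
contact_force: [-5.6, 5.1, 2.5]
finger_gap: 0.0
```

```bash
python3 tq.py
```

```text
t 18.9167 R 0.086 th 64.7 z 0.2566 Ft 7.26 Fr 2.15 Fz 2.5 T 0.624 q1 -4.2 q6 112.5
```

>>> carry_out(commands=[{"slide": [0.0085, 0.0004, 0.0004], "spin": 0.1}, {"slide": [0.0085, 0.0004, 0.0004], "spin": 0.1}])

```text
time: 19.08
eef_pos: [0.6274, 0.0578, 0.2558]
eef_rot: [-179.8, 0.1, -38.2]
contact_force: [-5.3, 6.2, 3.5]
finger_gap: 0.001
```

```bash
python3 tq.py
```

```text
t 19.0833 R 0.0859 th 53.2 z 0.2558 Ft 7.96 Fr 1.83 Fz 3.5 T 0.684 q1 -5.0 q6 123.2
```

>>> carry_out(commands=[{"slide": [0.0085, 0.0004, 0.0004], "spin": 0.1}, {"slide": [0.0085, 0.0004, 0.0004], "spin": 0.1}])

```text
time: 19.25
eef_pos: [0.64, 0.0462, 0.2551]
eef_rot: [-179.8, 0.1, -49.7]
contact_force: [-3.5, 6.4, 1.7]
finger_gap: -0.002
```

```bash
python3 tq.py; python3 -c "
from h import *
p=shot('side');shot('wrist','w7')
c=p['img'][190:290,250:350];cv2.imwrite('pics/c7b.png',cv2.resize(c,(600,600),interpolation=2))"
```

```text
t 19.25 R 0.0858 th 41.8 z 0.2551 Ft 7.06 Fr 1.65 Fz 1.7 T 0.606 q1 -5.9 q6 133.7
```

View pics/c7b.png

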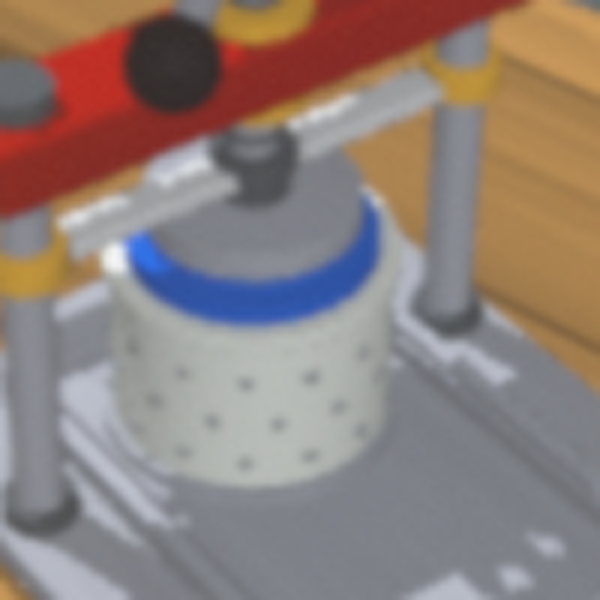

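View pics/w7.png

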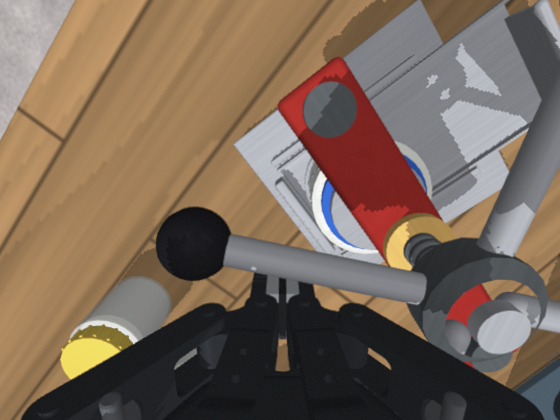

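>>> carry_out(commands=[{"slide": [0.0085, 0.0004, 0.0004], "spin": 0.1}, {"slide": [0.0085, 0.0004, 0.0004], "spin": 0.1}])

```text
time: 19.52
eef_pos: [0.6495, 0.0327, 0.2541]
eef_rot: [-179.8, 0.1, -61.0]
contact_force: [-2.3, 8.0, 1.7]
finger_gap: -0.001
```

```bash
python3 tq.py
```

```text
t 19.5167 R 0.0855 th 30.7 z 0.2541 Ft 8.01 Fr 2.12 Fz 1.7 T 0.685 q1 -7.0 q6 143.9
```

>>> carry_out(commands=[{"slide": [0.0085, 0.0004, 0.0004], "spin": 0.1}, {"slide": [0.0085, 0.0004, 0.0004], "spin": 0.1}])

```text
time: 19.68
eef_pos: [0.6566, 0.0169, 0.2533]
eef_rot: [-179.8, 0.1, -72.5]
contact_force: [-1.7, 7.6, 2.0]
finger_gap: -0.001
```

```bash
python3 tq.py
```

```text
t 19.6833 R 0.0853 th 19.1 z 0.2533 Ft 7.77 Fr 0.86 Fz 2.0 T 0.662 q1 -8.3 q6 154.1
```

>>> carry_out(commands=[{"slide": [-0.0085, 0.0004, 0], "spin": -0.1}, {"slide": [0, 0, -0.03], "spin": 0}, {"slide": [0, 0, -0.03], "spin": 0}, {"slide": [-0.0102, 0.0006, 0], "spin": -0.12}, {"slide": [-0.0102, 0.0006, 0], "spin": -0.12}, {"slide": [-0.0102, 0.0006, 0], "spin": -0.12}, {"slide": [-0.0102, 0.0006, 0], "spin": -0.12}, {"slide": [-0.0102, 0.0006, 0], "spin": -0.12}, {"slide": [-0.0102, 0.0006, 0], "spin": -0.12}, {"slide": [-0.0102, 0.0006, 0], "spin": -0.12}])

```text
time: 20.52
eef_pos: [0.6025, 0.0702, 0.3131]
eef_rot: [-180.0, -0.2, -18.1]
contact_force: [-0.2, 0.2, -0.5]
finger_gap: -0.001
```

>>> carry_out(commands=[{"slide": [-0.0102, 0.0006, 0], "spin": -0.12}, {"slide": [-0.0102, 0.0006, 0], "spin": -0.12}, {"slide": [-0.0102, 0.0006, 0], "spin": -0.12}, {"slide": [-0.0102, 0.0006, 0], "spin": -0.12}, {"slide": [-0.0102, 0.0006, 0], "spin": -0.12}, {"slide": [-0.0102, 0.0006, 0], "spin": -0.12}, {"slide": [-0.0102, 0.0006, 0], "spin": -0.12}, {"slide": [0, 0, 0], "spin": 0}, {"slide": [0, 0, 0], "spin": 0}])

```text
time: 21.27
eef_pos: [0.5335, 0.0636, 0.3132]
eef_rot: [179.9, -0.1, 29.3]
contact_force: [0.9, -0.1, 0.6]
finger_gap: -0.003
```

```bash
python3 tq.py; python3 -c "
from h import *
p=shot('side');w=shot('wrist');cv2.imwrite('pics/c8.png',np.hstack([cv2.resize(p['img'][100:300,200:400],(390,390)),cv2.resize(w['img'],(410,390))]))"
```

```text
t 21.2667 R 0.0859 th 119.6 z 0.3132 Ft -0.7 Fr -0.56 Fz 0.6 T -0.06 q1 -5.1 q6 55.6
```

View pics/c8.png

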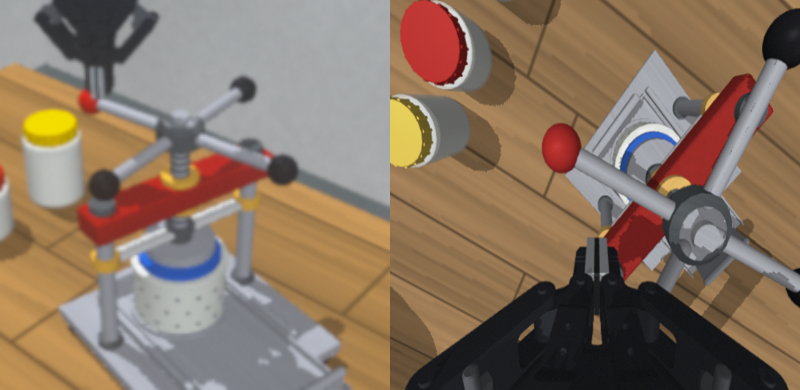

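The wrist picture shows the fingers behind the red spoke, with its ball at (562, 148) in the composite, and clear of it. I'll lower and push on.

>>> carry_out(commands=[{"slide": [0, 0, 0.03], "spin": 0}, {"slide": [0, 0, 0.03], "spin": 0}, {"slide": [0, 0, 0], "spin": 0}, {"slide": [0.0085, 0.0004, 0], "spin": 0.1}, {"slide": [0.0085, 0.0004, 0], "spin": 0.1}, {"slide": [0.0085, 0.0004, 0], "spin": 0.1}])

```text
time: 21.87
eef_pos: [0.5562, 0.0734, 0.2528]
eef_rot: [-180.0, 0.2, 11.9]
contact_force: [-6.4, -2.1, -0.9]
finger_gap: 0.003
```

```bash
python3 tq.py
```

```text
t 21.8667 R 0.0867 th 103.2 z 0.2528 Ft 6.74 Fr -0.54 Fz -0.9 T 0.585 q1 -3.8 q6 74.3
```

>>> carry_out(commands=[{"slide": [0.0085, 0.0004, 0.0004], "spin": 0.1}])

```text
time: 21.95
eef_pos: [0.564, 0.075, 0.2523]
eef_rot: [-180.0, 0.3, 6.2]
contact_force: [-6.7, -0.6, 1.4]
finger_gap: 0.0
```

```bash
python3 tq.py
```

```text
t 21.95 R 0.0868 th 97.9 z 0.2523 Ft 6.68 Fr 0.34 Fz 1.4 T 0.58 q1 -3.6 q6 80.2
```

>>> carry_out(commands=[{"slide": [0.0085, 0.0004, 0.0004], "spin": 0.1}, {"slide": [0.0085, 0.0004, 0.0004], "spin": 0.1}])

```text
time: 22.12
eef_pos: [0.581, 0.0758, 0.2516]
eef_rot: [-180.0, 0.3, -5.3]
contact_force: [-7.3, 0.9, 1.6]
finger_gap: 0.001
```

```bash
python3 tq.py
```

```text
t 22.1167 R 0.0869 th 86.7 z 0.2516 Ft 7.38 Fr 0.5 Fz 1.6 T 0.641 q1 -3.5 q6 91.8
```

>>> carry_out(commands=[{"slide": [0.0085, 0.0004, 0.0004], "spin": 0.1}])

```text
time: 22.2
eef_pos: [0.5894, 0.0748, 0.2511]
eef_rot: [-180.0, 0.3, -11.0]
contact_force: [-7.3, 2.2, 1.3]
finger_gap: 0.002
```

```bash
python3 tq.py
```

```text
t 22.2 R 0.0869 th 81.1 z 0.2511 Ft 7.54 Fr 1.02 Fz 1.3 T 0.655 q1 -3.5 q6 97.5
```

>>> carry_out(commands=[{"slide": [0.0085, 0.0004, 0.0004], "spin": 0.1}])

```text
time: 22.28
eef_pos: [0.5978, 0.0731, 0.2508]
eef_rot: [-180.0, 0.3, -16.7]
contact_force: [-7.3, 4.1, 0.8]
finger_gap: 0.001
```

```bash
python3 tq.py
```

```text
t 22.2833 R 0.0869 th 75.5 z 0.2508 Ft 8.09 Fr 2.14 Fz 0.8 T 0.703 q1 -3.7 q6 103.0
```

>>> carry_out(commands=[{"slide": [0.0085, 0.0004, 0.0004], "spin": 0.1}])

```text
time: 22.37
eef_pos: [0.6059, 0.0706, 0.2504]
eef_rot: [-180.0, 0.3, -22.4]
contact_force: [-8.4, 3.4, 0.9]
finger_gap: 0.004
```

```bash
python3 tq.py
```

```text
t 22.3667 R 0.0869 th 69.9 z 0.2504 Ft 9.05 Fr 0.35 Fz 0.9 T 0.787 q1 -3.9 q6 108.6
```

>>> carry_out(commands=[{"slide": [0, 0, 0], "spin": 0}, {"slide": [0.0085, 0.0004, 0.0004], "spin": 0.1}])

```text
time: 22.53
eef_pos: [0.6128, 0.0676, 0.2499]
eef_rot: [-180.0, 0.3, -27.7]
contact_force: [-7.4, 5.5, 2.1]
finger_gap: 0.0
```

```bash
python3 tq.py
```

```text
t 22.5333 R 0.0868 th 64.9 z 0.2499 Ft 9.06 Fr 1.87 Fz 2.1 T 0.786 q1 -4.1 q6 113.6
```

>>> carry_out(commands=[{"slide": [0.0043, 0.0002, 0.0002], "spin": 0.05}])

```text
time: 22.62
eef_pos: [0.6173, 0.0652, 0.2497]
eef_rot: [-180.0, 0.2, -30.8]
contact_force: [-7.5, 7.5, 1.3]
finger_gap: 0.001
```

```bash
python3 tq.py; python3 -c "
from h import *
p=shot('side')
c=p['img'][190:290,250:350];cv2.imwrite('pics/c9b.png',cv2.resize(c,(600,600),interpolation=2))"; python3 tq.py
```

```text
t 22.6167 R 0.0867 th 61.5 z 0.2497 Ft 10.22 Fr 3.0 Fz 1.3 T 0.885 q1 -4.3 q6 116.5
t 22.6667 R 0.0866 th 61.0 z 0.2496 Ft 7.23 Fr 3.9 Fz 1.3 T 0.626 q1 -4.4 q6 116.6
```

View pics/c9b.png

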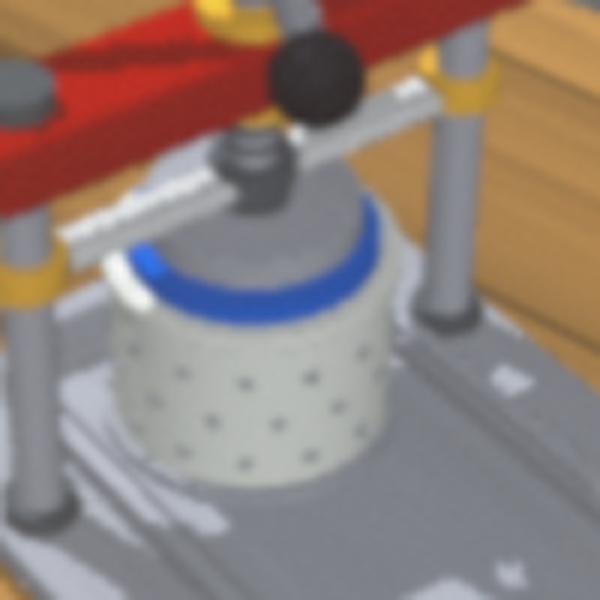

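>>> carry_out(commands=[{"slide": [0.0043, 0.0002, 0.0002], "spin": 0.05}, {"slide": [0.0043, 0.0002, 0.0002], "spin": 0.05}])

```text
time: 22.83
eef_pos: [0.6238, 0.0613, 0.2494]
eef_rot: [-179.9, 0.3, -36.4]
contact_force: [-7.1, 9.3, 1.8]
finger_gap: -0.001
```

```bash
python3 tq.py
```

```text
t 22.8333 R 0.0867 th 56.5 z 0.2494 Ft 11.06 Fr 3.78 Fz 1.8 T 0.959 q1 -4.7 q6 121.7
```

>>> carry_out(commands=[{"slide": [0.0035, 0.0002, 0.0002], "spin": 0.04}, {"slide": [0, 0, 0], "spin": 0}, {"slide": [0, 0, 0], "spin": 0}])

```text
time: 23.08
eef_pos: [0.6271, 0.0589, 0.2492]
eef_rot: [-179.9, 0.2, -38.6]
contact_force: [-4.5, 7.8, 0.4]
finger_gap: 0.001
```

>>> carry_out(commands=[{"slide": [-0.0085, 0.0004, 0], "spin": -0.1}, {"slide": [-0.004, 0, 0], "spin": 0}, {"slide": [0, 0, -0.03], "spin": 0}, {"slide": [0, 0, -0.04], "spin": 0}, {"slide": [0, 0, -0.04], "spin": 0}, {"slide": [0, 0, -0.04], "spin": 0}, {"slide": [0, 0, 0], "spin": 0}, {"slide": [0, 0, 0], "spin": 0}])

```text
time: 23.75
eef_pos: [0.6192, 0.0631, 0.4031]
eef_rot: [-179.8, -0.4, -33.1]
contact_force: [0.4, 0.0, -1.2]
finger_gap: -0.003
```

```bash
python3 tq.py; python3 fit.py; python3 -c "
from h import *
p=shot('side','side9');t=shot('top','top9');w=shot('wrist','w9')"
```

```text
t 23.75 R 0.0858 th 59.8 z 0.4031 Ft -0.36 Fr 0.22 Fz -1.2 T -0.031 q1 -4.4 q6 118.7
x y yaw d staryaw zs [ 0.577  -0.0105] -13.1 -0.0027 37.49 0.2769
back_stop side [-0.3  0.2]
beam_top side [3.3 0.4]
beam_top top [-0.6  1.9]
crosshead side [-0.4 -1.5]
crosshead top [-1.6 -0.6]
star side [0.8 1.5]
star top [3.7 2.1]
star_hub side [-0.1 -0.3]
star_hub top [-3.4 -0.5]
red_ball side [ 0.  -0.1]
tray side [ 2.5 -1. ]
tray top [ 0.  -2.1]
mould_rim side [-1.3  3. ]
tray_handle side [-1.4  0.2]
tray_handle top [ 1.1 -0.8]
handle [ 0.5266 -0.2271  0.06  ]
```

View pics/side9.png

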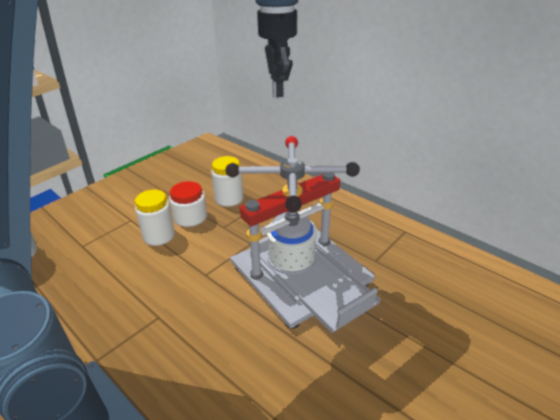

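View pics/top9.png

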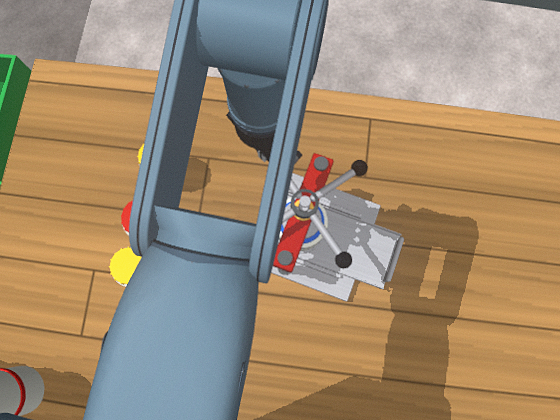

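```bash
python3 -c "
from h import *
print(robot.hand_in()); print(robot.get_obs()['time'])"
```

```text
the job is handed in; nothing more can be done
None
the job is handed in; nothing more can be done
```

The tray is home against the back stop and the press stands under an estimated 100 N or so. I handed the job in shortly after 23.75 s, the last time I read, against the 72 s limit. The hand-in gives no verdict.

- **Tray:** I pushed the handle with shut fingers at about 5 N. At the back stop the force rose to about 15 N and the tool stopped moving. The last picture fit put the mould axis within about 3 mm of home, which is as close as the cameras can tell.
- **Winding:** I turned the star about 300° clockwise in two pushes, changing spokes once.
- **Load:** This is estimated, not measured directly. While the star was moving, the torque rose from about 0.60 N m with the plate free to about 0.96 N m, which is roughly 90–95 N. A last 0.04 rad push adds about 10 N. Allowing for doubt in the free-turning torque, the load is between about 85 and 115 N, inside the 60–160 N window. The torque during that last push was not captured, because it had already relaxed by the time of the reading.
- **Last checks:** The gripper was clear with contact force near zero, and the jars and tub stood where they had been in the side picture. The star angle from the picture differed by about 5° from the one I worked out from the finger position, which is within what the cameras can resolve.

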